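# Move a battery pack from the charger to the tester

### The job

The battery pack in the charger is full. Press it in until it reaches the stop and let it spring up, lift it out, put it into the empty bay of the tester and press it home until the catch holds it there. Feel for the stop and do not force the pack against it, and leave the other things on the bench where they are.

Things in the scene. Friction and masses are not known exactly. Their poses are not given: they have to be found in the camera images.
- pack_center (a point): centre of the battery pack: a white plastic block 44 x 26 mm and 70 mm long with a grey label on each broad side, 0.09 to 0.19 kg; its z axis runs along the 70 mm from the contact end (brass contacts, tapered by 3.5 mm a side over the last 9 mm, goes in first) to the plain outer end, y across the 26 mm. It fits either way round about z. At the start it is caught in the charger's bay, its 26 mm across the console's y, and stands 9 mm proud of the panel.
- charger: The charger, grey plastic, dark vent slots high on the panel: console, 170 mm deep, 150 mm wide, fixed to the bench. Its flat top panel rises to the back at 25 degrees (65 mm high in front, 144 mm at the back) and has a bay for the pack, mouth centre at (-10, 0, 97.6) mm. Origin: centre of its footprint; x to its back, y to its left, z up.
- tester: The tester, white, dial and display high on the panel: console, 170 mm deep, 150 mm wide, fixed to the bench. Its flat top panel rises to the back at 25 degrees (65 mm high in front, 144 mm at the back) and has a bay for the pack, mouth centre at (-10, 0, 97.6) mm. Origin: centre of its footprint; x to its back, y to its left, z up.
- charger_mouth (a point): centre of the charger's bay mouth, in the plane of the sloping panel; axes as the charger (not leaning). The bay is a shaft 49 mm (up the slope) by 31 mm (along y), flared by 5 mm all round in its first 8 mm; it goes in square to the panel, along (0.423, 0, -0.906) in the charger's axes: it leans 25 degrees from vertical. Inside, a sprung tray carries the pack.
- tester_mouth (a point): centre of the tester's bay mouth, in the plane of the sloping panel; its axes are the tester's (not leaning). The bay and its catch are made like the charger's.
- charger_up (a point): where the pack's centre is when it is sprung up in the charger: 4 mm below the panel and 2.5 mm down the slope from the bay's axis (it leans on the low wall), the pack 31 mm proud of the panel.
- tester_home (a point): about where the pack's centre is when it is caught in the tester: 26 mm below the panel, the pack about 9 mm proud of it (up to 3 mm more or less).
- charger_handle (a point): middle of the charger's carrying handle: a steel bar 12 mm thick and 132 mm long along y on two posts, crossing above the bay, 16 mm behind and 101 mm higher than the mouth's centre. An upright hand over the bay hits it; a hand leaning like the bay passes in front of it.
- tester_handle (a point): middle of the tester's carrying handle, the same as the charger's.
- charger_tray (a joint): depth of the tray in the charger's bay, m: 0 up, 0.022 caught (as at the start), firm stop at about 0.029. Pressed to the stop and let go, the tray springs up to 0 with the pack; pressed to the stop again it would be caught again. Its spring pushes with 3 N when up to 8 N at the stop, and damping adds 1 N at 25 mm/s.
- tester_tray (a joint): depth of the tray in the tester's bay, m: 0 up (as at the start); spring as in the charger. The catch is set differently each time: firm stop at about 0.026 to 0.032, caught about 7 mm short of it. It catches if pressed to within 1 mm of the stop, then let go; pressed less, or to the stop a second time, it springs up again.
- tin: blue tin, 59 mm across, 40 mm high, on the bench; bystander
- driver_a: screwdriver with an orange and green handle, lying; bystander
- driver_b: shorter screwdriver, the same handle, lying; bystander
- cover: black plastic device cover, 95 x 52 x 12 mm; bystander
- cell: steel button cell, 24 mm across, 5 mm thick; bystander
- pen: black pen, 120 mm long, lying; bystander
- pack: the battery pack; origin at the centre of its contact end
Mind the look-alikes: they are no part of the job. What is shaped like the tester but purple is not meant. There is more than one size of the pack; the job needs the smaller.

How it is judged:
On the way, in this order (a step that is already met when the one before it is completed fails the run):
1. the pack has sprung up in the charger's bay (value of joint charger_tray below 0.004 m and distance between pack_center and charger_up below 0.008 m), for 0.1 s.
2. the pack is out of the charger (distance between pack_center and charger_mouth above 0.06 m), for 0.1 s.
At the end, for the whole second after the job is handed in: The pack sits in the tester's bay, its centre within 6 mm of the home point, at rest, the tray held down by the catch (17.5 to 26.2 mm deep) with nothing pressing on it; the charger's tray is up (less than 4 mm deep) (value of joint tester_tray between 0.0175 and 0.0262 m and distance between pack_center and tester_home below 0.006 m and linear speed of pack below 0.01 m/s and value of joint charger_tray below 0.004 m); the robot touches nothing.
It fails at once if the pack is forced against the stop in the tester with more than 60 N (contact force between pack and tester above 60 N and value of joint tester_tray above 0.012 m).
It fails at once if the pack is forced against the stop in the charger with more than 60 N (contact force between pack and charger above 60 N and value of joint charger_tray above 0.012 m).
It fails at once if a bystander is moved more than 30 mm (distance of any of tin, driver_a, driver_b, cover, cell, pen from where it was at the start of the episode above 0.03 m).
It also fails if it takes over 64 s, if anything falls off the work surface, if the arm or the gripper's body presses on something with over 40 N, if the wrist force passes 120 N, or if a joint passes its speed limit or range.

### The arm

A 7-joint arm with a two-finger parallel gripper is mounted at the origin on the work surface. World frame = base frame: x ahead of the robot, y to its left, z up, the work surface at z = 0. Lengths are in m, angles in rad, forces in N, time in s.
With the tool pointing down it reaches from about 0.4 to 0.75 m from the base axis. Payload 19.5 kg.
Tool frame: the origin (TCP) lies at the centre of the arm's flange, where the gripper is bolted on; the fingertips stand 173 mm ahead of it and the grasp point (between the pads) lies 155 mm ahead of it (tcp_to_grasp is the distance from the TCP to the grasp point, in m); z points along the fingers, y is the line along which they close (so a half turn about z gives the same grasp; the last joint's range is limited). The gripper opens to 85 mm and grips with 20 to 120 N. Pads are 22 mm wide; open, the fingers measure 114 mm over their backs; the gripper's body (76 mm by 85 mm) begins 54 mm behind the grasp point. The pads swing forward as they close: fully open they stand 13 mm farther back than shut.
Start: joints at [-1.288, 0.707, -0.028, 1.485, 0.022, 0.951, -0.075], TCP at [0.183, 0.545, 0.405] pointing down, gripper open.
Joint ranges: [-2.71, 2.71], [-0.32, 2.16], [-1.57, 1.52], [0, 2.45], [-1.46, 4.6], [0, 2.02], [-2.83, 2.83]. Speed limits (rad/s): [1.89, 1.89, 2.57, 2.57, 3.01, 3.01, 3.01].

### API

Orientations are given as a unit quaternion [w, x, y, z].
In Python, from bench import state, camera, camera_model, finish_job, look_for, silhouettes, place_of, tcp_to_grasp gives the robot as it stands.
- The arm moves only by the tool drive_tool, never from a script. Its argument "moves" is a list of rows, each an object with "hand": the gripper's target within -1 to 1 (fully open at 1, half-way at 0, shut at -1); "delta_pos": the shift along the tool's x, y, z scaled (see below), a list of three; "turn": the turn, a rotation vector about the tool's x, y, z scaled (see below), a list of three. A call has 1 to 10 rows; each row shifts and turns the commanded pose from where the row before left it, along the tool's axes as they then stand; what a row does not reach is not made up. The controller multiplies each number of a shift by 0.05 m and each number of a turn by 0.08 rad. A row lasts 1/10 s, in which the tool goes at most 50 mm and 8.59 degrees, less where a joint would pass 70% of its speed; a pose out of reach is approached as far as the arm can. A call with a number of a shift or a turn outside -1 to 1 is refused whole. A call with a gripper value outside its range is refused whole. The fingers move at their own pace and stop on an object; "squeeze" is the grip in N (left out, the last holds). Time passes only in rows, so rows that do not move let the fingers close. It gives the time, the measured TCP pose, the force, the opening and the grip force at its end, in the units of the state.
- state(): the state, without advancing time (a new reading comes with each control period).
- camera(name): name is "side" or "top"; returns the picture (480x640x3 uint8, red, green, blue); there is no depth.
- camera_model(name): a dict with "camera_matrix" (3x3 intrinsics, pixels), "pose" (4x4, takes a point from camera to world coordinates). Camera axes: x right, y up, looking along -z (the intrinsics and any distortion apply to the point x, -y, -z); pixel columns grow to the right and rows downward; lengths in m; the calibration is good to about 2 mm. A picture is of the moment at which its call begins. camera_model takes no time and is no camera call.
- finish_job(): hands the job in; it is judged then, once.
Trained networks look in the newest picture that a camera, given by its name, has taken for a name from the list of things; names that differ only in an ending like _2 or _b are one class to them, and where a whole thing is asked for, a point or a joint stands for the part that bears it (a point fixed in the world has none). Each returns a list of dicts, best first, with "conf" (0 to 1); they miss things now and then, are a little off and sometimes report something else, mostly with a low value. They report only what shows in the picture. A call takes as long as a camera call. They do not tell look-alikes from the thing itself.
- look_for(camera, label): "position" ([x, y, z] in m, in world coordinates, good to about 4 mm: the middle of the surface that is visible of it).
- silhouettes(camera, label): "pixels" (480x640 bool, what is visible of it).
- place_of(camera, label): "position" ([x, y, z] in m, in world coordinates, good to about 4 mm: a listed point, or the origin of a listed thing).
The state is a dict: "clock": time; "joint_pos": joint angles; "joint_velocities": joint speeds; "effort": joint torques, N m; "tcp_pos": TCP position; "ee_rot": TCP orientation; "force": force on the tool from outside, world axes, zero at the start; "moment": the same for the moment, N m; "width": finger opening in m; "grasp_force": force on a finger pad.
Only numpy, scipy, OpenCV 4.12 (cv2) and the standard library are available. Lean on these libraries where they do the work, as an engineer would, in place of code of your own. Each camera call takes 0.05 s, during which the arm holds its last target. There are 200 camera calls.

## Working session

There is one attempt and no reset: what is moved stays moved. The work goes in short steps, Python scripts to look and compute and a tool call to move; the robot and the scene stay as the last step left them, time stands still between calls to the robot, and variables do not carry over. Pictures are saved under pics/ and viewed, at most 10 in all, crops included, and the job is handed in when it is done.

Besides the shell and the picture viewer there is one more tool, called after "Call:" as name(argument=value, ...), one argument or row to a line, values as JSON. drive_tool: Moves the arm, as the interface text tells. Its arguments: {"type":"object","properties":{"moves":{"type":"array","items":{"type":"object","properties":{"hand":{"type":"number"},"delta_pos":{"type":"array","items":{"type":"number"}},"turn":{"type":"array","items":{"type":"number"}}}}},"squeeze":{"type":"number"}},"required":["moves"]}

```bash
mkdir -p pics; python3 - <<'E'
from bench import *
import cv2,numpy as np
for c in ["side","top"]:
    im=camera(c); cv2.imwrite(f"pics/{c}0.png",im[:,:,::-1])
    m=camera_model(c); print(c,np.round(m["camera_matrix"],1).tolist(),np.round(m["pose"],3).tolist())
    for l in ["charger","tester","pack_center","charger_mouth","tester_mouth","charger_handle","tester_handle","pack"]:
        for d in place_of(c,l)[:4]: print(c,l,round(d["conf"],2),np.round(d["position"],4))
s=state();print({k:np.round(v,3).tolist() for k,v in s.items()}, tcp_to_grasp)
E
```

```text
side [[442.6, 0.0, 329.0], [0.0, 442.6, 234.6], [0.0, 0.0, 1.0]] [[0.992, 0.048, -0.113, 0.421], [-0.122, 0.505, -0.855, -0.799], [0.017, 0.862, 0.507, 0.604], [0.0, 0.0, 0.0, 1.0]]
side charger 0.9 [ 0.6547 -0.1428  0.0019]
side tester 0.93 [ 0.2856  0.2459 -0.0011]
side tester 0.63 [ 0.4046  0.0651 -0.0023]
side tester 0.56 [ 0.6649  0.1763 -0.0008]
side pack_center 0.79 [ 0.6554 -0.1471  0.0767]
side pack_center 0.61 [ 0.4458 -0.1715  0.0177]
side charger_mouth 0.7 [ 0.6419 -0.1419  0.0978]
side tester_mouth 0.91 [0.6558 0.176  0.0974]
side tester_mouth 0.82 [0.2756 0.2485 0.0972]
side charger_handle 0.62 [ 0.6646 -0.1512  0.2015]
side charger_handle 0.21 [ 0.6085 -0.4269  0.0028]
side tester_handle 0.79 [0.2909 0.248  0.199 ]
side tester_handle 0.77 [0.6671 0.1796 0.204 ]
side pack 0.66 [ 0.4541 -0.2176  0.0172]
side pack 0.27 [ 0.6449 -0.1419  0.0907]
top [[582.9, 0.0, 319.3], [0.0, 582.9, 239.8], [0.0, 0.0, 1.0]] [[0.014, 0.99, -0.142, 0.32], [-1.0, 0.013, -0.011, -0.01], [-0.009, 0.142, 0.99, 1.597], [0.0, 0.0, 0.0, 1.0]]
top charger 0.71 [ 6.548e-01 -1.484e-01 -2.000e-04]
top
[... 321 characters left out ...]
op tester_mouth 0.55 [0.6537 0.1794 0.1003]
top tester_handle 0.63 [0.2907 0.2465 0.1989]
top tester_handle 0.6 [0.6692 0.177  0.1963]
top tester_handle 0.51 [ 0.4036  0.0645 -0.0005]
top pack 0.77 [ 0.455  -0.2148  0.0188]
top pack 0.71 [ 0.6732 -0.1486  0.0483]
top pack 0.61 [ 0.6127 -0.424  -0.0009]
{'clock': 0.9, 'joint_pos': [-1.288, 0.706, -0.028, 1.485, 0.022, 0.951, -0.076], 'joint_velocities': [-0.001, 0.001, -0.0, -0.002, -0.0, 0.001, -0.0], 'effort': [0.002, -88.297, 1.235, -23.639, 0.017, 0.002, 0.0], 'tcp_pos': [0.183, 0.545, 0.405], 'ee_rot': [-0.0, 0.162, 0.987, -0.0], 'force': [0.267, -0.399, 0.739], 'moment': [0.039, 0.011, -0.056], 'grasp_force': 0.0, 'width': 0.085} 0.1547
```

View pics/side0.png

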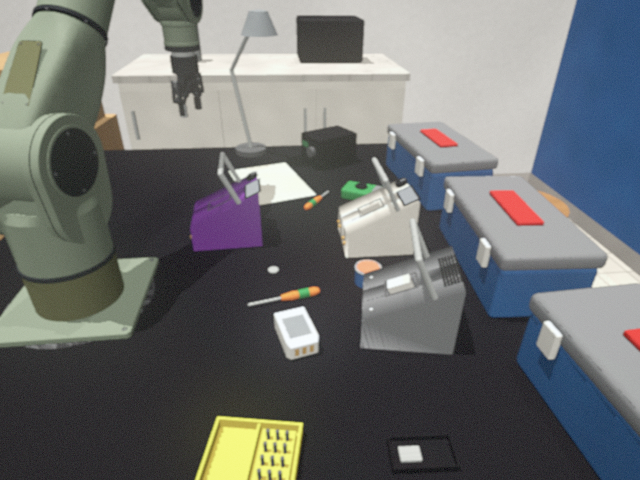

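View pics/top0.png

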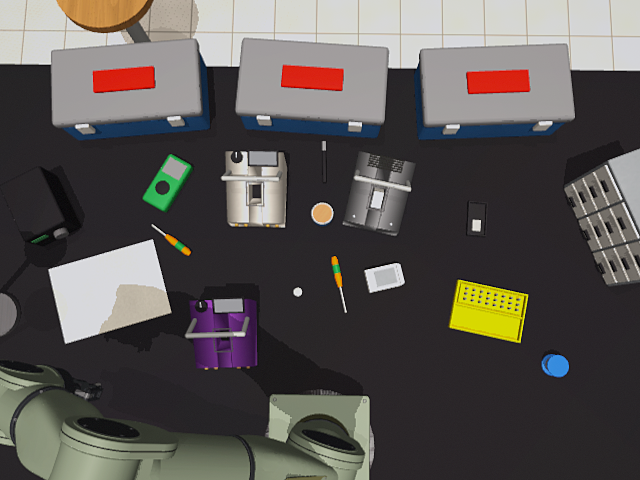

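The wanted pack is the one in the grey charger (top 378,199; side 400,283). Look-alikes are the larger pack lying on the bench (top 384,278; side 297,333), the phone-like cover (top 476,218) and the green device. The tester is the white console (top 256,188; side 380,215), not the purple one (top 223,333). Next I'll fit the poses of the two consoles.

```bash
cat > h.py <<'E'
import numpy as np,cv2
from bench import *
from scipy.optimize import minimize
from scipy.spatial.transform import Rotation as R
def proj(c,P):
    m=camera_model(c);T=np.linalg.inv(m["pose"]);q=(T[:3,:3]@np.atleast_2d(P).T).T+T[:3,3]
    q=q*[1,-1,-1];p=(m["camera_matrix"]@q.T).T
    return p[:,:2]/p[:,2:]
def con(p,P):  # console coords(m)->world; p=x,y,yaw
    return R.from_euler('z',p[2]).apply(np.atleast_2d(P))+[p[0],p[1],0]
W=np.array([[x,y,z] for y in(-.075,.075) for x,z in((-.085,0),(.085,0),(.085,.144),(-.085,.065))])
H=np.array([[.006+a,y,.1986+b] for y in(-.066,.066) for a in(-.006,.006) for b in(-.006,.006)])
def mask(c,p):
    k=np.zeros((480*4,640*4),np.uint8)
    for S in(W,H):
        q=proj(c,con(p,S)); h=cv2.convexHull((q*4+2).astype(np.float32)).astype(np.int32)
        cv2.fillConvexPoly(k,h,255)
    return cv2.resize(k,(640,480),interpolation=cv2.INTER_AREA)/255.
E
cat > fit.py <<'E'
from h import *
res={}
ims={c:camera(c) for c in("side","top")}
for n,p0 in(("charger",[.655,-.146,-.2]),("tester",[.665,.178,0])):
    ms={}
    for c in ims:
        ds=silhouettes(c,n); g=mask(c,p0)>.5
        if ds:
            ds=max(ds,key=lambda d:(d["pixels"]&g).sum()); ms[c]=ds["pixels"]; print(n,c,round(ds["conf"],2),ms[c].sum(),g.sum())
    f=lambda p,cs=None:sum(np.abs(mask(c,p)-ms[c]).sum() for c in (cs or ms))
    for cs in [list(ms)]+[[c] for c in ms]:
        best=min((minimize(f,[p0[0],p0[1],y],args=(cs,),method="Nelder-Mead",options=dict(initial_simplex=np.array([p0[:2]+[y]]*4)+np.vstack([np.zeros(3),np.diag([.01,.01,.1])]),maxiter=90)) for y in(p0[2]-.1,p0[2]+.1)),key=lambda r:r.fun)
        print(n,cs,np.round(best.x,4),best.fun)
        if len(cs)==2 or n not in res: res[n]=best.x
    for c in ims:
        for S in(W,H):
            for q in proj(c,con(res[n],S)): cv2.circle(ims[c],tuple(int(v) for v in np.round(q)),1,(255,0,0),-1)
a=ims["top"][140:250,200:430];b=ims["side"][150:360,320:480]
cv2.imwrite("pics/fit.png",np.vstack([cv2.resize(a,(690,330)),cv2.copyMakeBorder(cv2.resize(b,None,fx=1.25,fy=1.25),0,0,0,490,0)])[:,:,::-1])
np.save("fit.npy",np.array([res["charger"],res["tester"]]))
E
python3 fit.py
```

```text
charger side 0.96 9095 9342
charger top 0.58 4048 4332
charger ['side', 'top'] [ 0.6615 -0.1459 -0.1993] 1065.9411764705883
charger ['side'] [ 0.6614 -0.145  -0.1984] 582.278431372549
charger ['top'] [ 0.6641 -0.1486 -0.2017] 344.00392156862745
tester side 0.74 5001 5187
tester top 0.96 4476 4473
tester ['side', 'top'] [ 0.6692  0.1786 -0.0095] 693.2196078431373
tester ['side'] [ 0.6679  0.1823 -0.0108] 392.36862745098034
tester ['top'] [ 0.6719  0.1777 -0.015 ] 121.75294117647059
```

View pics/fit.png

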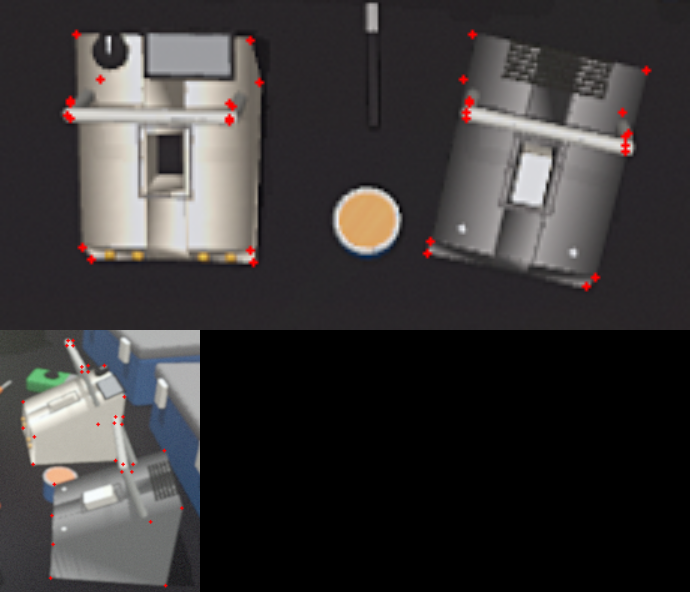

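The crop shows the white tester with an empty bay at about (255,194) top, the grey charger with the white pack at about (378,199), and the fitted corners within a pixel or so. I'll check both against the bay and pack pixels and work out the first move.

```bash
cat >> h.py <<'E'
F=np.load("fit.npy") if __import__("os").path.exists("fit.npy") else None
S25,C25=np.sin(np.radians(25)),np.cos(np.radians(25))
M=np.array([-.010,0,.0976]);U=np.array([-S25,0,C25]);SL=np.array([C25,0,S25])
def axpt(i,h,s=0,y=0): # point h above panel along the bay axis, s upslope, y left
    return con(F[i],M+U*h+SL*s+np.array([0,y,0]))[0]
def rot(i): # tool rot: z into the bay, y = console y up to sign(+)
    z=R.from_euler('z',F[i][2]).apply(-U); y=R.from_euler('z',F[i][2]).apply([0,1,0])
    return R.from_matrix(np.column_stack([np.cross(y,z),y,z]))
def cur():
    s=state(); q=s["ee_rot"]; return s,np.array(s["tcp_pos"]),R.from_quat([q[1],q[2],q[3],q[0]])
def go(i,tip,ahead,s=0,y=0): # put the point `ahead` of TCP at height tip above panel; print remaining
    st,p,r=cur(); g=rot(i); t=axpt(i,tip,s,y)-g.as_matrix()[:,2]*ahead
    d=r.inv()*g
    print("clock",round(st["clock"],2),"w",round(st["width"],4),"F",np.round(st["force"],1))
    print(" turn tool rotvec/.08",np.round(d.as_rotvec()/.08,2)," target tcp",np.round(t,4))
    print(" shift/.05 now axes",np.round(r.inv().apply(t-p)/.05,2)," after-turn axes",np.round(g.inv().apply(t-p)/.05,3))
E
python3 - <<'E'
from h import *
for i in(0,1):
    for h in(0,.009):print(i,h,axpt(i,h).round(4),proj("top",axpt(i,h)).round(1),proj("side",axpt(i,h)).round(1))
im=cv2.imread("pics/top0.png")
print((cv2.cvtColor(im,6)[188:212,366:392]).tolist().__str__()[:0])
g=cv2.cvtColor(im,6)[185:215,362:396]; m=(g>190); ys,xs=np.nonzero(m); print("pack top px",xs.mean()+362,ys.mean()+185,m.sum())
im=cv2.imread("pics/side0.png")
g=cv2.cvtColor(im,6)[270:300,380:420]; m=(g>190); ys,xs=np.nonzero(m); print("pack side px",xs.mean()+380,ys.mean()+270,m.sum())
go(0,.25,.173)
E
```

```text
0 0 [ 0.6517 -0.144   0.0976] [[376.9 196.3]] [[402.9 284.4]]
0 0.009 [ 0.648  -0.1432  0.1058] [[376.9 197. ]] [[401.3 280.8]]
1 0 [0.6592 0.1787 0.0976] [[254.3 192.1]] [[372.  207.5]]
1 0.009 [0.6554 0.1787 0.1058] [[253.8 192.8]] [[370.7 204.7]]

pack top px 378.33720930232556 197.88953488372093 172
pack side px 398.29918032786884 281.1639344262295 244
clock 1.2 w 0.085 F [-0.1 -0.1 -0. ]
 turn tool rotvec/.08 [-0.34 -5.45 -1.54]  target tcp [ 0.4765 -0.1086  0.481 ]
 shift/.05 now axes [ -9.72 -10.52  -1.52]  after-turn axes [ -8.196 -11.651   2.138]
```

Call:
drive_tool(
  moves=[
    {"hand": -1,"turn": [-0.057,-0.91,-0.257]},
    {"hand": -1,"turn": [-0.057,-0.91,-0.257]},
    {"hand": -1,"turn": [-0.057,-0.91,-0.257]},
    {"hand": -1,"turn": [-0.057,-0.91,-0.257]},
    {"hand": -1,"turn": [-0.057,-0.91,-0.257]},
    {"hand": -1,"turn": [-0.057,-0.91,-0.257]},
    {"hand": -1,"delta_pos": [-0.5,-0.7,0.0]},
    {"hand": -1,"delta_pos": [-0.5,-0.7,0.0]},
    {"hand": -1,"delta_pos": [-0.5,-0.7,0.0]},
    {"hand": -1,"delta_pos": [-0.5,-0.7,0.0]},
  ],
  squeeze=40,
)

```text
invalid input
```

Call:
drive_tool(
  moves=[
    {"hand": -1,"delta_pos": [-0.5,-0.7,0.1]},
    {"hand": -1,"delta_pos": [-0.5,-0.7,0.1]},
    {"hand": -1,"delta_pos": [-0.5,-0.7,0.1]},
    {"hand": -1,"delta_pos": [-0.5,-0.7,0.1]},
    {"hand": -1,"delta_pos": [-0.5,-0.7,0.1]},
    {"hand": -1,"delta_pos": [-0.5,-0.7,0.1]},
    {"hand": -1,"delta_pos": [-0.5,-0.7,0.1]},
    {"hand": -1,"delta_pos": [-0.5,-0.7,0.1]},
    {"hand": -1,"delta_pos": [-0.5,-0.7,0.1]},
    {"hand": -1,"delta_pos": [-0.5,-0.7,0.1]},
  ],
)

```text
invalid input
```

```bash
python3 - <<'E'
from h import *
G=np.load("fit.npy");G[:,0]-=.003;G[0,1]-=.0015;np.save("fit.npy",G)
import h;h.F=G
go(0,.12,.173,s=-.0025)
E
```

```text
clock 1.2 w 0.085 F [-0.1 -0.1 -0. ]
 turn tool rotvec/.08 [-0.34 -5.45 -1.54]  target tcp [ 0.5251 -0.1205  0.3621]
 shift/.05 now axes [-10.72 -10.43   0.85]  after-turn axes [ -8.098 -11.692   4.716]
```

Call:
drive_tool(
  moves=[
    {"hand": -1,"delta_pos": [0,0,0],"turn": [-0.057,-0.91,-0.257]},
    {"hand": -1,"delta_pos": [0,0,0],"turn": [-0.057,-0.91,-0.257]},
    {"hand": -1,"delta_pos": [0,0,0],"turn": [-0.057,-0.91,-0.257]},
    {"hand": -1,"delta_pos": [0,0,0],"turn": [-0.057,-0.91,-0.257]},
    {"hand": -1,"delta_pos": [0,0,0],"turn": [-0.057,-0.91,-0.257]},
    {"hand": -1,"delta_pos": [0,0,0],"turn": [-0.057,-0.91,-0.257]},
    {"hand": -1,"delta_pos": [-0.5,-0.7,0.0],"turn": [0,0,0]},
    {"hand": -1,"delta_pos": [-0.5,-0.7,0.0],"turn": [0,0,0]},
    {"hand": -1,"delta_pos": [-0.5,-0.7,0.0],"turn": [0,0,0]},
    {"hand": -1,"delta_pos": [-0.5,-0.7,0.0],"turn": [0,0,0]},
  ],
  squeeze=40,
)

```text
clock: 2.2
tcp_pos: [0.2448, 0.3882, 0.4474]
ee_rot: [0.216, 0.097, 0.971, -0.022]
force: [1.1, 1.8, 0.1]
width: 0.0002
grasp_force: 0.0
```

Call:
drive_tool(
  moves=[
    {"hand": -1,"delta_pos": [-0.5,-0.75,0.1],"turn": [0,0,0]},
    {"hand": -1,"delta_pos": [-0.5,-0.75,0.1],"turn": [0,0,0]},
    {"hand": -1,"delta_pos": [-0.5,-0.75,0.1],"turn": [0,0,0]},
    {"hand": -1,"delta_pos": [-0.5,-0.75,0.1],"turn": [0,0,0]},
    {"hand": -1,"delta_pos": [-0.5,-0.75,0.1],"turn": [0,0,0]},
    {"hand": -1,"delta_pos": [-0.5,-0.75,0.1],"turn": [0,0,0]},
    {"hand": -1,"delta_pos": [-0.5,-0.75,0.1],"turn": [0,0,0]},
    {"hand": -1,"delta_pos": [-0.5,-0.75,0.1],"turn": [0,0,0]},
    {"hand": -1,"delta_pos": [-0.5,-0.75,0.1],"turn": [0,0,0]},
    {"hand": -1,"delta_pos": [-0.5,-0.75,0.1],"turn": [0,0,0]},
  ],
)

```text
clock: 3.2
tcp_pos: [0.3981, 0.015, 0.5015]
ee_rot: [0.214, 0.097, 0.972, -0.022]
force: [0.5, 0.7, -0.2]
width: 0.0005
grasp_force: 0.0
```

```bash
python3 - <<'E'
from h import *
go(0,.04,.173,s=-.0025)
E
```

```text
clock 3.2 w 0.0005 F [ 0.5  0.7 -0.2]
 turn tool rotvec/.08 [-0.   -0.02 -0.  ]  target tcp [ 0.5582 -0.1272  0.2896]
 shift/.05 now axes [-1.58 -2.15  5.4 ]  after-turn axes [-1.565 -2.154  5.407]
```

Call:
drive_tool(
  moves=[
    {"hand": -1,"delta_pos": [-0.4,-0.55,0.5],"turn": [0,0,0]},
    {"hand": -1,"delta_pos": [-0.4,-0.55,0.5],"turn": [0,0,0]},
    {"hand": -1,"delta_pos": [-0.4,-0.55,0.5],"turn": [0,0,0]},
    {"hand": -1,"delta_pos": [-0.38,-0.5,0.5],"turn": [0,0,0]},
    {"hand": -1,"delta_pos": [0,0,0.5],"turn": [0,0,0]},
    {"hand": -1,"delta_pos": [0,0,0.5],"turn": [0,0,0]},
    {"hand": -1,"delta_pos": [0,0,0.5],"turn": [0,0,0]},
    {"hand": -1,"delta_pos": [0,0,0.5],"turn": [0,0,0]},
    {"hand": -1,"delta_pos": [0,0,0.5],"turn": [0,0,0]},
    {"hand": -1,"delta_pos": [0,0,0.5],"turn": [0,0,0]},
  ],
)

```text
clock: 4.2
tcp_pos: [0.5499, -0.1239, 0.3067]
ee_rot: [0.214, 0.097, 0.972, -0.022]
force: [0.2, -0.5, -0.0]
width: -0.0002
grasp_force: 0.0
```

```bash
python3 - <<'E'
from h import *
for c in("top","side"): cv2.imwrite(f"pics/{c}1.png",camera(c)[:,:,::-1])
go(0,.01,.173,s=-.0025)
a=cv2.imread("pics/top1.png")[140:250,330:430];b=cv2.imread("pics/side1.png")[200:310,350:450]
cv2.imwrite("pics/c1.png",np.hstack([cv2.resize(x,(390,430),interpolation=2) for x in(a,b)]))
st,p,r=cur();t=p+r.as_matrix()[:,2]*.173
print(t.round(4),proj("top",t).round(1),proj("side",t).round(1))
E
```

```text
clock 4.3 w -0.0002 F [-0.3  0.3 -0.2]
 turn tool rotvec/.08 [-0.01 -0.08  0.  ]  target tcp [ 0.5707 -0.1297  0.2624]
 shift/.05 now axes [-0.04 -0.03  0.96]  after-turn axes [-0.031 -0.034  0.961]
[ 0.6204 -0.1382  0.1481] [[376.4 204.1]] [[388.3 261.5]]
```

View pics/c1.png

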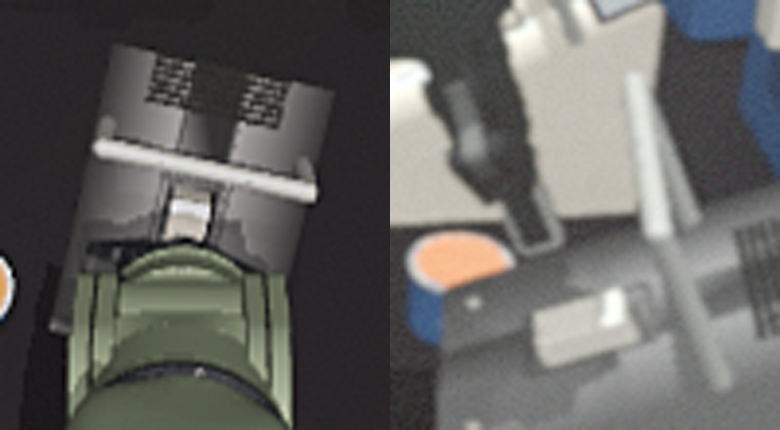

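The closed fingertips (side 387,263) line up with the bay axis above the pack's top (side 400,283), and the handle is clear. Now down and press.

Call:
drive_tool(
  moves=[
    {"hand": -1,"delta_pos": [-0.035,-0.03,0.2],"turn": [0,-0.08,0]},
    {"hand": -1,"delta_pos": [0,0,0.2],"turn": [0,0,0]},
    {"hand": -1,"delta_pos": [0,0,0.2],"turn": [0,0,0]},
    {"hand": -1,"delta_pos": [0,0,0.15],"turn": [0,0,0]},
    {"hand": -1,"delta_pos": [0,0,0.1],"turn": [0,0,0]},
    {"hand": -1,"delta_pos": [0,0,0.04],"turn": [0,0,0]},
    {"hand": -1,"delta_pos": [0,0,0.04],"turn": [0,0,0]},
    {"hand": -1,"delta_pos": [0,0,0],"turn": [0,0,0]},
  ],
)

```text
clock: 5.1
tcp_pos: [0.5701, -0.1296, 0.2663]
ee_rot: [0.217, 0.097, 0.971, -0.022]
force: [-0.1, 0.3, 0.9]
width: 0.0001
grasp_force: 0.0
```

```bash
python3 - <<'E'
from h import *
go(0,.009,.173,s=-.0025)
E
```

```text
clock 5.1 w 0.0001 F [-0.1  0.3  0.9]
 turn tool rotvec/.08 [-0.01  0.05 -0.  ]  target tcp [ 0.5711 -0.1298  0.2615]
 shift/.05 now axes [ 0.02 -0.    0.09]  after-turn axes [ 0.023 -0.     0.095]
```

Call:
drive_tool(
  moves=[
    {"hand": -1,"delta_pos": [0,0,0.04],"turn": [0,0,0]},
    {"hand": -1,"delta_pos": [0,0,0.04],"turn": [0,0,0]},
    {"hand": -1,"delta_pos": [0,0,0.04],"turn": [0,0,0]},
    {"hand": -1,"delta_pos": [0,0,0],"turn": [0,0,0]},
  ],
)

```text
clock: 5.5
tcp_pos: [0.5727, -0.1301, 0.2608]
ee_rot: [0.217, 0.097, 0.971, -0.022]
force: [-1.7, 0.3, 5.2]
width: 0.0001
grasp_force: 2.4
```

Call:
drive_tool(
  moves=[
    {"hand": -1,"delta_pos": [0,0,0.03],"turn": [0,0,0]},
    {"hand": -1,"delta_pos": [0,0,0.03],"turn": [0,0,0]},
    {"hand": -1,"delta_pos": [0,0,0],"turn": [0,0,0]},
  ],
)

```text
clock: 5.8
tcp_pos: [0.5739, -0.1303, 0.2581]
ee_rot: [0.217, 0.097, 0.971, -0.022]
force: [-1.8, 0.4, 4.9]
width: -0.0001
grasp_force: 2.6
```

Call:
drive_tool(
  moves=[
    {"hand": -1,"delta_pos": [0,0,0.03],"turn": [0,0,0]},
    {"hand": -1,"delta_pos": [0,0,0.02],"turn": [0,0,0]},
    {"hand": -1,"delta_pos": [0,0,0],"turn": [0,0,0]},
  ],
)

```text
clock: 6.1
tcp_pos: [0.5748, -0.1306, 0.2562]
ee_rot: [0.217, 0.097, 0.971, -0.022]
force: [-6.6, 2.1, 12.0]
width: 0.0001
grasp_force: 6.8
```

Call:
drive_tool(
  moves=[
    {"hand": -1,"delta_pos": [0,0,0.02],"turn": [0,0,0]},
    {"hand": -1,"delta_pos": [0,0,0],"turn": [0,0,0]},
  ],
)

```text
clock: 6.3
tcp_pos: [0.5751, -0.1307, 0.2556]
ee_rot: [0.217, 0.097, 0.971, -0.022]
force: [-11.4, 2.5, 17.6]
width: 0.0002
grasp_force: 11.0
```

Call:
drive_tool(
  moves=[
    {"hand": -1,"delta_pos": [0,0,0.02],"turn": [0,0,0]},
    {"hand": -1,"delta_pos": [0,0,0],"turn": [0,0,0]},
  ],
)

```text
clock: 6.5
tcp_pos: [0.5754, -0.1308, 0.2551]
ee_rot: [0.217, 0.097, 0.971, -0.022]
force: [-16.3, 2.8, 26.5]
width: -0.0005
grasp_force: 15.4
```

The force climbs steeply with almost no travel, so this is the stop. Retract gradually and let the pack spring up.

Call:
drive_tool(
  moves=[
    {"hand": -1,"delta_pos": [0,0,-0.1],"turn": [0,0,0]},
    {"hand": -1,"delta_pos": [0,0,-0.15],"turn": [0,0,0]},
    {"hand": -1,"delta_pos": [0,0,-0.2],"turn": [0,0,0]},
    {"hand": -1,"delta_pos": [0,0,-0.3],"turn": [0,0,0]},
    {"hand": -1,"delta_pos": [0,0,-0.4],"turn": [0,0,0]},
    {"hand": -1,"delta_pos": [0,0,-0.4],"turn": [0,0,0]},
    {"hand": -1,"delta_pos": [0,0,0],"turn": [0,0,0]},
  ],
)

```text
clock: 7.2
tcp_pos: [0.5427, -0.1241, 0.3269]
ee_rot: [0.219, 0.097, 0.971, -0.022]
force: [1.3, 0.3, -0.8]
width: -0.0001
grasp_force: 0.0
```

```bash
python3 - <<'E'
from h import *
for c in("top","side"): cv2.imwrite(f"pics/{c}2.png",camera(c)[:,:,::-1])
go(0,.021,.1547,s=-.0025)
a=cv2.imread("pics/top2.png")[140:250,330:430];b=cv2.imread("pics/side2.png")[200:310,350:450]
cv2.imwrite("pics/c2.png",np.hstack([cv2.resize(x,(390,430),interpolation=2) for x in(a,b)]))
for h in (.031,0):
  for y in (-.013,.013):
    for s in(-.022,.022):
      t=axpt(0,h,s-.0025,y); print(h,y,s,((proj("side",t)-[350,200])*3.9+[390,0]).round().tolist())
E
```

```text
clock 7.3 w 0.0 F [-0.3  0.4  0.1]
 turn tool rotvec/.08 [-0.01  0.06 -0.  ]  target tcp [ 0.5737 -0.1303  0.2558]
 shift/.05 now axes [ 0.03 -0.    1.52]  after-turn axes [ 2.000e-02 -1.000e-03  1.515e+00]
0.031 -0.013 -0.022 [[522.0, 313.0]]
0.031 -0.013 0.022 [[610.0, 286.0]]
0.031 0.013 -0.022 [[520.0, 282.0]]
0.031 0.013 0.022 [[606.0, 255.0]]
0 -0.013 -0.022 [[544.0, 362.0]]
0 -0.013 0.022 [[632.0, 336.0]]
0 0.013 -0.022 [[542.0, 330.0]]
0 0.013 0.022 [[627.0, 304.0]]
```

View pics/c2.png

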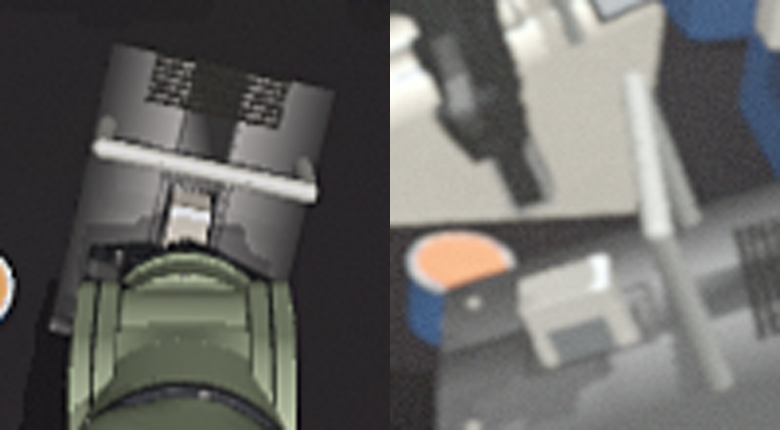

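The side crop shows the pack sprung up, its near top edge at (527,310)–(612,290), matching the predicted 31 mm proud pose within a pixel. Open and descend around it.

Call:
drive_tool(
  moves=[
    {"hand": 0.3,"delta_pos": [0.025,0,0],"turn": [0,0.06,0]},
    {"hand": 0.3,"delta_pos": [0,0,0],"turn": [0,0,0]},
    {"hand": 0.3,"delta_pos": [0,0,0],"turn": [0,0,0]},
    {"hand": 0.3,"delta_pos": [0,0,0.1],"turn": [0,0,0]},
    {"hand": 0.3,"delta_pos": [0,0,0.25],"turn": [0,0,0]},
    {"hand": 0.3,"delta_pos": [0,0,0.25],"turn": [0,0,0]},
    {"hand": 0.3,"delta_pos": [0,0,0.25],"turn": [0,0,0]},
    {"hand": 0.3,"delta_pos": [0,0,0.25],"turn": [0,0,0]},
    {"hand": 0.3,"delta_pos": [0,0,0.25],"turn": [0,0,0]},
    {"hand": 0.3,"delta_pos": [0,0,0],"turn": [0,0,0]},
  ],
)

```text
clock: 8.3
tcp_pos: [0.5704, -0.1296, 0.2606]
ee_rot: [0.214, 0.097, 0.972, -0.022]
force: [0.5, 0.3, 0.6]
width: 0.0556
grasp_force: 0.0
```

```bash
python3 - <<'E'
from h import *
go(0,.019,.1547,s=-.0025)
E
```

```text
clock 8.3 w 0.0556 F [0.5 0.3 0.6]
 turn tool rotvec/.08 [-0.01 -0.04 -0.  ]  target tcp [ 0.5745 -0.1305  0.254 ]
 shift/.05 now axes [-0.02 -0.    0.16]  after-turn axes [-0.02  -0.002  0.156]
```

Call:
drive_tool(
  moves=[
    {"hand": 0.3,"delta_pos": [-0.02,0,0.1],"turn": [0,-0.03,0]},
    {"hand": 0.3,"delta_pos": [0,0,0.05],"turn": [0,0,0]},
    {"hand": 0,"delta_pos": [0,0,0],"turn": [0,0,0]},
    {"hand": -1,"delta_pos": [0,0,0],"turn": [0,0,0]},
    {"hand": -1,"delta_pos": [0,0,0],"turn": [0,0,0]},
    {"hand": -1,"delta_pos": [0,0,0],"turn": [0,0,0]},
    {"hand": -1,"delta_pos": [0,0,0],"turn": [0,0,0]},
  ],
  squeeze=40,
)

```text
clock: 9.0
tcp_pos: [0.5742, -0.1304, 0.2562]
ee_rot: [0.216, 0.097, 0.971, -0.022]
force: [-1.1, 0.5, 0.5]
width: 0.0254
grasp_force: 43.5
```

```bash
python3 - <<'E'
from h import *
go(0,.019,.1547,s=-.0025)
E
```

```text
clock 9.0 w 0.0254 F [-1.1  0.5  0.5]
 turn tool rotvec/.08 [-0.01  0.02 -0.  ]  target tcp [ 0.5745 -0.1305  0.254 ]
 shift/.05 now axes [ 0.01 -0.    0.04]  after-turn axes [ 0.013 -0.     0.044]
```

Call:
drive_tool(
  moves=[
    {"hand": -1,"delta_pos": [0,0,-0.1],"turn": [0,0,0]},
    {"hand": -1,"delta_pos": [0,0,-0.2],"turn": [0,0,0]},
    {"hand": -1,"delta_pos": [0,0,-0.25],"turn": [0,0,0]},
    {"hand": -1,"delta_pos": [0,0,-0.3],"turn": [0,0,0]},
    {"hand": -1,"delta_pos": [0,0,-0.4],"turn": [0,0,0]},
    {"hand": -1,"delta_pos": [0,0,-0.4],"turn": [0,0,0]},
    {"hand": -1,"delta_pos": [0,0,-0.4],"turn": [0,0,0]},
    {"hand": -1,"delta_pos": [0,0,-0.4],"turn": [0,0,0]},
    {"hand": -1,"delta_pos": [0,0,-0.2],"turn": [0,0,0]},
    {"hand": -1,"delta_pos": [0,0,0],"turn": [0,0,0]},
  ],
)

```text
clock: 10.0
tcp_pos: [0.5187, -0.1192, 0.3775]
ee_rot: [0.217, 0.097, 0.971, -0.022]
force: [-0.1, 1.1, -2.5]
width: 0.0255
grasp_force: 43.2
```

```bash
python3 - <<'E'
from h import *
for c in("top","side"): cv2.imwrite(f"pics/{c}3.png",camera(c)[:,:,::-1])
a=cv2.imread("pics/side3.png")[180:310,330:470]
cv2.imwrite("pics/c3.png",cv2.resize(a,None,fx=4,fy=4,interpolation=2))
st,p,r=cur();m=r.as_matrix()
for z in(.1449,.2149):
  for x in(-.022,.022):
    for y in (-.013,.013): print(z,x,y,((proj("side",p+m@[x,y,z])-[330,180])*4).round().tolist())
go(0,.1,.2149); go(1,.06,.2149)
E
```

```text
0.1449 -0.022 -0.013 [[204.0, 136.0]]
0.1449 -0.022 0.013 [[203.0, 108.0]]
0.1449 0.022 -0.013 [[108.0, 169.0]]
0.1449 0.022 0.013 [[110.0, 141.0]]
0.2149 -0.022 -0.013 [[261.0, 266.0]]
0.2149 -0.022 0.013 [[258.0, 236.0]]
0.2149 0.022 -0.013 [[168.0, 296.0]]
0.2149 0.022 0.013 [[167.0, 266.0]]
clock 10.1 w 0.0253 F [ 0.1 -0.6 -1.8]
 turn tool rotvec/.08 [-0.01  0.01 -0.  ]  target tcp [ 0.5183 -0.1191  0.383 ]
 shift/.05 now axes [-0.05 -0.   -0.14]  after-turn axes [-0.045 -0.002 -0.137]
clock 10.1 w 0.0253 F [ 0.1 -0.6 -1.8]
 turn tool rotvec/.08 [-1.01  0.01 -2.15]  target tcp [0.54   0.1798 0.3467]
 shift/.05 now axes [0.95 5.94 0.2 ]  after-turn axes [-0.081  5.983  0.68 ]
```

View pics/c3.png

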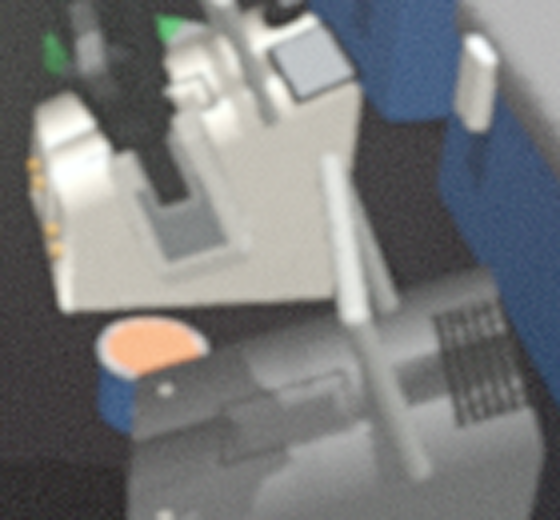

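The crop shows the pack firmly held at (180,200), the charger bay empty and the tin untouched. Turn to the tester's heading, then go across.

Call:
drive_tool(
  moves=[
    {"hand": -1,"delta_pos": [0,0.2,0],"turn": [-0.25,0,-0.54]},
    {"hand": -1,"delta_pos": [0,0.4,0],"turn": [-0.25,0,-0.54]},
    {"hand": -1,"delta_pos": [0,0.6,0],"turn": [-0.25,0,-0.54]},
    {"hand": -1,"delta_pos": [0,0.7,0],"turn": [-0.25,0,-0.54]},
    {"hand": -1,"delta_pos": [0,0.8,0],"turn": [0,0,0]},
    {"hand": -1,"delta_pos": [0,0.8,0],"turn": [0,0,0]},
    {"hand": -1,"delta_pos": [0,0.8,0],"turn": [0,0,0]},
    {"hand": -1,"delta_pos": [0,0.7,0],"turn": [0,0,0]},
    {"hand": -1,"delta_pos": [0,0.4,0],"turn": [0,0,0]},
    {"hand": -1,"delta_pos": [0,0.2,0],"turn": [0,0,0]},
  ],
)

```text
clock: 11.1
tcp_pos: [0.5306, 0.163, 0.3748]
ee_rot: [0.216, 0.002, 0.976, -0.001]
force: [-0.7, -0.3, -1.9]
width: 0.025
grasp_force: 43.2
```

```bash
python3 - <<'E'
from h import *
go(1,.03,.2149)
E
```

```text
clock 11.1 w 0.025 F [-0.7 -0.3 -1.9]
 turn tool rotvec/.08 [ 0.01 -0.    0.07]  target tcp [0.5527 0.1797 0.3196]
 shift/.05 now axes [0.07 0.34 1.19]  after-turn axes [0.069 0.338 1.186]
```

Call:
drive_tool(
  moves=[
    {"hand": -1,"delta_pos": [0.07,0.2,0],"turn": [0,0,0.07]},
    {"hand": -1,"delta_pos": [0,0.14,0],"turn": [0,0,0]},
    {"hand": -1,"delta_pos": [0,0,0.3],"turn": [0,0,0]},
    {"hand": -1,"delta_pos": [0,0,0.3],"turn": [0,0,0]},
    {"hand": -1,"delta_pos": [0,0,0.3],"turn": [0,0,0]},
    {"hand": -1,"delta_pos": [0,0,0.2],"turn": [0,0,0]},
    {"hand": -1,"delta_pos": [0,0,0],"turn": [0,0,0]},
  ],
)

```text
clock: 11.8
tcp_pos: [0.5517, 0.1763, 0.3227]
ee_rot: [0.216, 0.007, 0.976, -0.002]
force: [0.5, -0.6, -1.9]
width: 0.0253
grasp_force: 43.2
```

```bash
python3 - <<'E'
from h import *
for c in("top","side"): cv2.imwrite(f"pics/{c}4.png",camera(c)[:,:,::-1])
a=cv2.imread("pics/side4.png")[150:260,320:440];b=cv2.imread("pics/top4.png")[140:240,210:310]
cv2.imwrite("pics/c4.png",np.hstack([cv2.resize(a,(440,400),interpolation=2),cv2.resize(b,(360,400),interpolation=2)]))
go(1,0,.2149)
k=440/120
for s in(-.0295,.0295):
  for y in(-.0205,.0205): print("flare",((proj("side",axpt(1,0,s,y))-[320,150])*k).round(),((proj("top",axpt(1,0,s,y))-[210,140])*[3.6,4]+[440,0]).round())
st,p,r=cur();m=r.as_matrix()
for z in(.2059,):
  for x in(-.022,.022):
    for y in (-.013,.013): print("pack",((proj("side",p+m@[x,y,z])-[320,150])*k).round())
E
```

```text
clock 11.9 w 0.0252 F [-0.2 -0.7 -1. ]
 turn tool rotvec/.08 [-0.02  0.01 -0.07]  target tcp [0.5654 0.1795 0.2924]
 shift/.05 now axes [0.02 0.06 0.7 ]  after-turn axes [0.018 0.06  0.697]
flare [[152. 242.]] [[628. 257.]]
flare [[142. 215.]] [[572. 256.]]
flare [[232. 207.]] [[627. 169.]]
flare [[220. 180.]] [[570. 168.]]
pack [[199. 156.]]
pack [[192. 139.]]
pack [[139. 183.]]
pack [[133. 166.]]
```

View pics/c4.png

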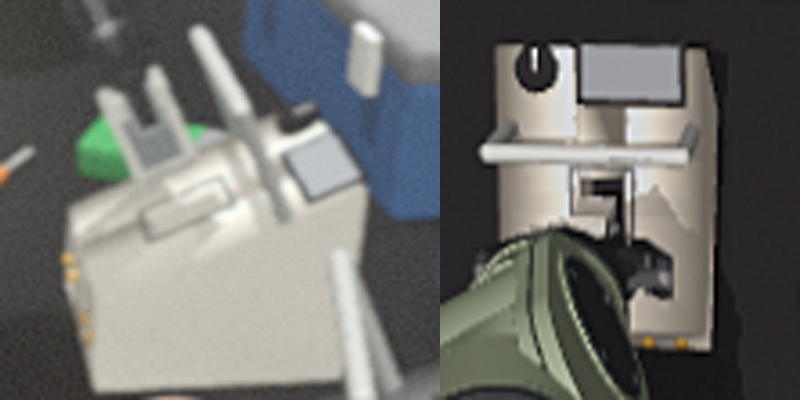

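In the side view the mouth quad is (145,240)–(233,205)–(220,178)–(138,213), as predicted to about 1 px, and the pack sits above it on the axis. Descend.

Call:
drive_tool(
  moves=[
    {"hand": -1,"delta_pos": [0.02,0.045,0.1],"turn": [0,0,-0.07]},
    {"hand": -1,"delta_pos": [0,0,0.15],"turn": [0,0,0]},
    {"hand": -1,"delta_pos": [0,0,0.15],"turn": [0,0,0]},
    {"hand": -1,"delta_pos": [0,0,0.15],"turn": [0,0,0]},
    {"hand": -1,"delta_pos": [0,0,0.15],"turn": [0,0,0]},
    {"hand": -1,"delta_pos": [0,0,0.1],"turn": [0,0,0]},
    {"hand": -1,"delta_pos": [0,0,0.1],"turn": [0,0,0]},
    {"hand": -1,"delta_pos": [0,0,0],"turn": [0,0,0]},
  ],
)

```text
clock: 12.7
tcp_pos: [0.5696, 0.1788, 0.2826]
ee_rot: [0.217, 0.004, 0.976, -0.002]
force: [-0.5, 1.0, -0.9]
width: 0.0252
grasp_force: 43.2
```

```bash
python3 - <<'E'
from h import *
go(1,-.039,.2149)
E
```

```text
clock 12.7 w 0.0252 F [-0.5  1.  -0.9]
 turn tool rotvec/.08 [-0.02  0.01  0.01]  target tcp [0.5819 0.1794 0.257 ]
 shift/.05 now axes [-0.    0.01  0.57]  after-turn axes [-0.005  0.013  0.568]
```

Call:
drive_tool(
  moves=[
    {"hand": -1,"delta_pos": [0,0,0.1],"turn": [0,0,0]},
    {"hand": -1,"delta_pos": [0,0,0.1],"turn": [0,0,0]},
    {"hand": -1,"delta_pos": [0,0,0.1],"turn": [0,0,0]},
    {"hand": -1,"delta_pos": [0,0,0],"turn": [0,0,0]},
  ],
)

```text
clock: 13.1
tcp_pos: [0.576, 0.1788, 0.269]
ee_rot: [0.217, 0.004, 0.976, -0.002]
force: [0.5, 0.8, -1.3]
width: 0.025
grasp_force: 43.2
```

Call:
drive_tool(
  moves=[
    {"hand": -1,"delta_pos": [0,0,0.08],"turn": [0,0,0]},
    {"hand": -1,"delta_pos": [0,0,0.08],"turn": [0,0,0]},
    {"hand": -1,"delta_pos": [0,0,0],"turn": [0,0,0]},
  ],
)

```text
clock: 13.4
tcp_pos: [0.5793, 0.1788, 0.2619]
ee_rot: [0.217, 0.004, 0.976, -0.002]
force: [0.2, -0.2, -1.2]
width: 0.0253
grasp_force: 43.2
```

```bash
python3 - <<'E'
from h import *
go(1,-.039,.2149)
E
```

```text
clock 13.4 w 0.0253 F [ 0.2 -0.2 -1.2]
 turn tool rotvec/.08 [-0.02  0.01  0.01]  target tcp [0.5819 0.1794 0.257 ]
 shift/.05 now axes [-0.    0.01  0.11]  after-turn axes [-0.004  0.012  0.11 ]
```

Call:
drive_tool(
  moves=[
    {"hand": -1,"delta_pos": [0,0,0.05],"turn": [0,0,0]},
    {"hand": -1,"delta_pos": [0,0,0.05],"turn": [0,0,0]},
    {"hand": -1,"delta_pos": [0,0,0],"turn": [0,0,0]},
  ],
)

```text
clock: 13.7
tcp_pos: [0.5814, 0.1787, 0.2576]
ee_rot: [0.217, 0.004, 0.976, -0.002]
force: [-0.1, -0.9, -1.8]
width: 0.0255
grasp_force: 43.2
```

Call:
drive_tool(
  moves=[
    {"hand": -1,"delta_pos": [0,0,0.04],"turn": [0,0,0]},
    {"hand": -1,"delta_pos": [0,0,0],"turn": [0,0,0]},
  ],
)

```text
clock: 13.9
tcp_pos: [0.5823, 0.1788, 0.256]
ee_rot: [0.217, 0.004, 0.976, -0.002]
force: [-1.6, 0.1, 0.8]
width: 0.0253
grasp_force: 43.6
```

Call:
drive_tool(
  moves=[
    {"hand": -0.35,"delta_pos": [0,0,0],"turn": [0,0,0]},
    {"hand": -0.2,"delta_pos": [0,0,0],"turn": [0,0,0]},
    {"hand": 0.3,"delta_pos": [0,0,0],"turn": [0,0,0]},
    {"hand": 0.3,"delta_pos": [0,0,0],"turn": [0,0,0]},
    {"hand": 0.3,"delta_pos": [0,0,-0.2],"turn": [0,0,0]},
    {"hand": 0.3,"delta_pos": [0,0,-0.4],"turn": [0,0,0]},
    {"hand": 0.3,"delta_pos": [0,0,-0.4],"turn": [0,0,0]},
    {"hand": 0.3,"delta_pos": [0,0,-0.4],"turn": [0,0,0]},
    {"hand": -1,"delta_pos": [0,0,0],"turn": [0,0,0]},
    {"hand": -1,"delta_pos": [0,0,0],"turn": [0,0,0]},
  ],
)

```text
clock: 14.9
tcp_pos: [0.5525, 0.1792, 0.3199]
ee_rot: [0.217, 0.004, 0.976, -0.001]
force: [0.2, 1.0, -0.7]
width: 0.0275
grasp_force: 0.0
```

```bash
python3 - <<'E'
from h import *
for c in("top","side"): cv2.imwrite(f"pics/{c}5.png",camera(c)[:,:,::-1])
a=cv2.imread("pics/side5.png")[150:260,320:440];b=cv2.imread("pics/top5.png")[140:240,210:310]
cv2.imwrite("pics/c5.png",np.hstack([cv2.resize(a,(440,400),interpolation=2),cv2.resize(b,(360,400),interpolation=2)]))
go(1,.031,.173,s=-.0025)
k=440/120
for s in(-.0245,.0195):
  for y in(-.013,.013): print("packtop",((proj("side",axpt(1,.031,s,y))-[320,150])*k).round(),((proj("top",axpt(1,.031,s,y))-[210,140])*[3.6,4]+[440,0]).round())
E
```

```text
clock 15.0 w 0.0125 F [ 0.9  0.2 -0.5]
 turn tool rotvec/.08 [-0.02  0.01  0.01]  target tcp [0.5677 0.1795 0.2814]
 shift/.05 now axes [0.04 0.01 0.81]  after-turn axes [0.044 0.011 0.809]
packtop [[140. 198.]] [[612. 260.]]
packtop [[134. 181.]] [[576. 260.]]
packtop [[200. 171.]] [[612. 194.]]
packtop [[193. 155.]] [[575. 193.]]
```

View pics/c5.png

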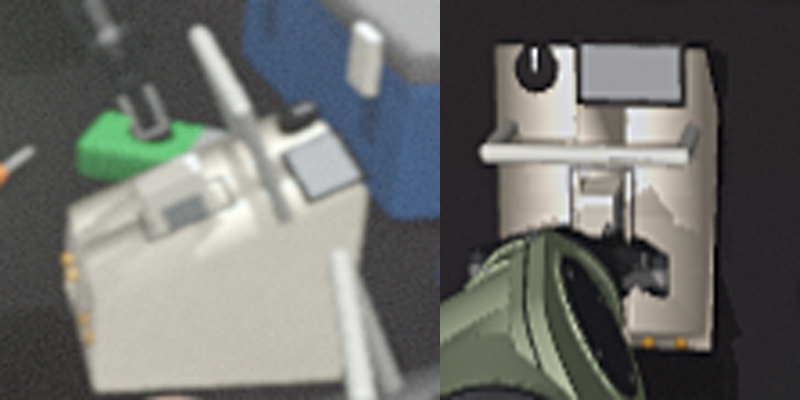

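The crop shows the pack seated upright in the tester's bay, its near top edge at (140,198)–(200,171), matching the sprung-up pose. Now press with closed fingertips.

Call:
drive_tool(
  moves=[
    {"hand": -1,"delta_pos": [0.04,0.01,0],"turn": [0,0,0]},
    {"hand": -1,"delta_pos": [0,0,0.2],"turn": [0,0,0]},
    {"hand": -1,"delta_pos": [0,0,0.2],"turn": [0,0,0]},
    {"hand": -1,"delta_pos": [0,0,0.2],"turn": [0,0,0]},
    {"hand": -1,"delta_pos": [0,0,0.1],"turn": [0,0,0]},
    {"hand": -1,"delta_pos": [0,0,0.05],"turn": [0,0,0]},
    {"hand": -1,"delta_pos": [0,0,0.05],"turn": [0,0,0]},
    {"hand": -1,"delta_pos": [0,0,0.05],"turn": [0,0,0]},
    {"hand": -1,"delta_pos": [0,0,0.05],"turn": [0,0,0]},
    {"hand": -1,"delta_pos": [0,0,0],"turn": [0,0,0]},
  ],
)

```text
clock: 16.0
tcp_pos: [0.5699, 0.1794, 0.2778]
ee_rot: [0.217, 0.004, 0.976, -0.002]
force: [0.3, 1.0, 2.3]
width: 0.0001
grasp_force: 1.0
```

Call:
drive_tool(
  moves=[
    {"hand": -1,"delta_pos": [0,0,0.05],"turn": [0,0,0]},
    {"hand": -1,"delta_pos": [0,0,0.05],"turn": [0,0,0]},
    {"hand": -1,"delta_pos": [0,0,0.05],"turn": [0,0,0]},
    {"hand": -1,"delta_pos": [0,0,0.05],"turn": [0,0,0]},
    {"hand": -1,"delta_pos": [0,0,0],"turn": [0,0,0]},
  ],
)

```text
clock: 16.5
tcp_pos: [0.5742, 0.1794, 0.2685]
ee_rot: [0.217, 0.004, 0.976, -0.002]
force: [-0.9, 0.0, 3.7]
width: -0.0001
grasp_force: 1.7
```

```bash
python3 - <<'E'
from h import *
go(1,.002,.173,s=-.0025)
E
```

```text
clock 16.5 w -0.0001 F [-0.9  0.   3.7]
 turn tool rotvec/.08 [-0.02  0.01  0.01]  target tcp [0.58   0.1794 0.2551]
 shift/.05 now axes [0.01 0.   0.29]  after-turn axes [0.008 0.002 0.291]
```

Call:
drive_tool(
  moves=[
    {"hand": -1,"delta_pos": [0,0,0.04],"turn": [0,0,0]},
    {"hand": -1,"delta_pos": [0,0,0.04],"turn": [0,0,0]},
    {"hand": -1,"delta_pos": [0,0,0.04],"turn": [0,0,0]},
    {"hand": -1,"delta_pos": [0,0,0.04],"turn": [0,0,0]},
    {"hand": -1,"delta_pos": [0,0,0],"turn": [0,0,0]},
  ],
)

```text
clock: 17.0
tcp_pos: [0.5776, 0.1793, 0.2613]
ee_rot: [0.217, 0.004, 0.976, -0.002]
force: [-1.2, -0.2, 4.7]
width: 0.0002
grasp_force: 2.3
```

Call:
drive_tool(
  moves=[
    {"hand": -1,"delta_pos": [0,0,0.03],"turn": [0,0,0]},
    {"hand": -1,"delta_pos": [0,0,0.02],"turn": [0,0,0]},
    {"hand": -1,"delta_pos": [0,0,0],"turn": [0,0,0]},
  ],
)

```text
clock: 17.3
tcp_pos: [0.5786, 0.1793, 0.2593]
ee_rot: [0.217, 0.004, 0.976, -0.002]
force: [-0.7, -0.8, 4.6]
width: 0.0004
grasp_force: 2.5
```

Call:
drive_tool(
  moves=[
    {"hand": -1,"delta_pos": [0,0,0.02],"turn": [0,0,0]},
    {"hand": -1,"delta_pos": [0,0,0],"turn": [0,0,0]},
  ],
)

```text
clock: 17.5
tcp_pos: [0.579, 0.1793, 0.2584]
ee_rot: [0.217, 0.004, 0.976, -0.002]
force: [-0.7, -0.2, 5.5]
width: 0.0
grasp_force: 2.6
```

Call:
drive_tool(
  moves=[
    {"hand": -1,"delta_pos": [0,0,0.03],"turn": [0,0,0]},
    {"hand": -1,"delta_pos": [0,0,0],"turn": [0,0,0]},
  ],
)

```text
clock: 17.7
tcp_pos: [0.5796, 0.1793, 0.257]
ee_rot: [0.217, 0.004, 0.976, -0.002]
force: [-0.8, -0.6, 5.1]
width: 0.0001
grasp_force: 2.7
```

Call:
drive_tool(
  moves=[
    {"hand": -1,"delta_pos": [0,0,0.03],"turn": [0,0,0]},
    {"hand": -1,"delta_pos": [0,0,0],"turn": [0,0,0]},
  ],
)

```text
clock: 17.9
tcp_pos: [0.5803, 0.1793, 0.2557]
ee_rot: [0.217, 0.004, 0.976, -0.002]
force: [-1.7, 0.1, 5.1]
width: -0.0004
grasp_force: 2.8
```

Call:
drive_tool(
  moves=[
    {"hand": -1,"delta_pos": [0,0,0.02],"turn": [0,0,0]},
    {"hand": -1,"delta_pos": [0,0,0],"turn": [0,0,0]},
  ],
)

```text
clock: 18.1
tcp_pos: [0.5807, 0.1793, 0.255]
ee_rot: [0.217, 0.004, 0.976, -0.002]
force: [-2.8, 0.6, 9.8]
width: 0.0001
grasp_force: 5.1
```

Call:
drive_tool(
  moves=[
    {"hand": -1,"delta_pos": [0,0,0.02],"turn": [0,0,0]},
    {"hand": -1,"delta_pos": [0,0,0],"turn": [0,0,0]},
  ],
)

```text
clock: 18.3
tcp_pos: [0.581, 0.1793, 0.2544]
ee_rot: [0.217, 0.004, 0.976, -0.002]
force: [-8.0, -0.6, 16.6]
width: 0.0004
grasp_force: 9.3
```

Call:
drive_tool(
  moves=[
    {"hand": -1,"delta_pos": [0,0,0.01],"turn": [0,0,0]},
    {"hand": -1,"delta_pos": [0,0,0],"turn": [0,0,0]},
  ],
)

```text
clock: 18.5
tcp_pos: [0.5812, 0.1793, 0.2542]
ee_rot: [0.217, 0.004, 0.976, -0.001]
force: [-10.9, -0.0, 20.5]
width: 0.0002
grasp_force: 11.3
```

That is the stop (steep rise to 23 N). Release and retract.

Call:
drive_tool(
  moves=[
    {"hand": -1,"delta_pos": [0,0,-0.05],"turn": [0,0,0]},
    {"hand": -1,"delta_pos": [0,0,-0.05],"turn": [0,0,0]},
    {"hand": -1,"delta_pos": [0,0,-0.1],"turn": [0,0,0]},
    {"hand": -1,"delta_pos": [0,0,-0.3],"turn": [0,0,0]},
    {"hand": -1,"delta_pos": [0,0,-0.5],"turn": [0,0,0]},
    {"hand": -1,"delta_pos": [0,0,-0.5],"turn": [0,0,0]},
    {"hand": -1,"delta_pos": [0,0,-0.5],"turn": [0,0,0]},
    {"hand": -1,"delta_pos": [0,0,-0.3],"turn": [0,0,0]},
    {"hand": -1,"delta_pos": [0,0,0],"turn": [0,0,0]},
  ],
)

```text
clock: 19.4
tcp_pos: [0.532, 0.18, 0.3595]
ee_rot: [0.218, 0.004, 0.976, -0.001]
force: [0.6, 0.1, -0.7]
width: -0.0003
grasp_force: 0.0
```

```bash
python3 - <<'E'
from h import *
for c in("top","side"): cv2.imwrite(f"pics/{c}6.png",camera(c)[:,:,::-1])
a=cv2.imread("pics/side6.png")[150:260,320:440];b=cv2.imread("pics/top6.png")[140:240,210:310]
cv2.imwrite("pics/c6.png",np.hstack([cv2.resize(a,(440,400),interpolation=2),cv2.resize(b,(360,400),interpolation=2)]))
k=440/120
for s in(-.0245,.0195):
  for y in(-.013,.013): print("packtop caught",((proj("side",axpt(1,.009,s,y))-[320,150])*k).round())
print(state()["clock"],np.round(state()["force"],1))
E
```

```text
packtop caught [[152. 224.]]
packtop caught [[146. 207.]]
packtop caught [[212. 197.]]
packtop caught [[204. 181.]]
19.5 [ 0.6 -0.  -0.7]
```

View pics/c6.png

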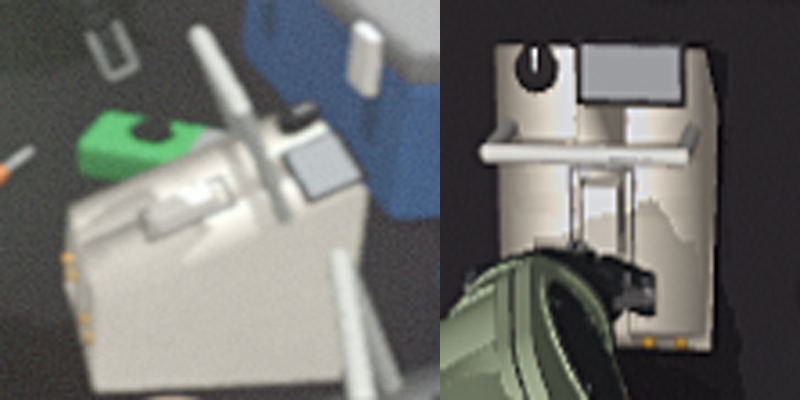

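The pack is caught low in the tester: its top is at (145–212, 185–225) in the side crop, as predicted for about 9 mm proud, and the robot is clear of it. I'll hand in the job.

```bash
python3 -c "
from bench import *
print(finish_job())"
```

```text
the job is handed in; nothing more can be done
None
```

I moved the pack from the charger to the tester and pressed it in until it caught, then handed the job in at about 19.5 s; `finish_job()` returned no verdict, but the last picture shows the pack held down about 9 mm proud, with the arm clear.

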